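Bracelet bar out of the showcase

ROBOT

A 6-joint arm with a two-finger parallel gripper is mounted at the origin on the work surface. World frame = base frame: x ahead of the robot, y to its left, z up, the work surface at z = 0. Lengths are in m, angles in rad, forces in N, time in s.
With the tool pointing down it reaches from about 0.375 to 0.9 m from the base axis. Payload 3.1 kg.
Tool frame: the origin (TCP) lies at the very end of the fingers, on their centre line; the grasp point (between the pads) lies 19 mm behind it; z points along the fingers, y is the line along which they close (so a half turn about z gives the same grasp; the last joint's range is limited). The gripper opens to 85 mm and grips with 20 to 120 N. Pads are 22 mm wide; open, the fingers measure 114 mm over their backs; the gripper's body (76 mm by 85 mm) begins 54 mm behind the grasp point. The pads swing forward as they close: fully open they stand 13 mm farther back than shut.
Start: joints at [-1.423, 0.527, 1.433, -0, 1.181, -0.178], TCP at [0.201, -0.592, 0.231] pointing down, gripper open.
Joint ranges: [-3.08, 3.08], [-0.75, 2.2], [0.22, 2.44], [-1.43, 4.57], [0, 2.65], [-2.85, 2.85]. Speed limits (rad/s): [2.79, 2.79, 3.14, 3.14, 3.14, 3.14].

INTERFACE

Orientations are given as a unit quaternion [x, y, z, w].
In Python, from station import sense, snapshot, camera_params, sign_off gives the robot as it stands.
- The arm moves only by the shell command python3 -m handwheel 'ROWS' [OPENING] [FORCE]. ROWS is JSON, a list that holds one entry, the list of rows, each a list of 4 numbers: the shift along the tool's x, y, z in units of 25 mm (1.0 is 25 mm), then the turn about the tool's z in units of 6 degrees (1.0 is 6 degrees). A call has 1 to 20 rows; each row shifts and turns the commanded pose from where the row before left it, along the tool's axes as they then stand; what a row does not reach is not made up. A row lasts 1/8 s, in which the tool goes at most 62.5 mm and 10.7 degrees, less where a joint would pass 70% of its speed; a pose out of reach is approached as far as the arm can. A call is refused whole if a number of a shift passes 1 or a number of a turn 1, either way. A call with a gripper value outside its range is refused whole. OPENING is the finger opening in mm, from 0 to 85.4, set as the call begins (- or left out, the last holds). The fingers move at their own pace and stop on an object; FORCE is the grip in N (left out, the last holds). Time passes only in rows, so rows that do not move let the fingers close. It gives the time, the measured TCP pose, the force, the opening and the grip force at its end, in the units of the state.
- sense(): the state, without advancing time (a new reading comes with each control period).
- snapshot(name): name is "side" or "top" or "wrist"; returns (picture, depth): 400x640x3 uint8, red, green, blue; 400x640 float32, m along the optical axis (not along the pixel's ray), 0 where there is no reading.
- camera_params(name): a dict with "mtx" (3x3 intrinsics, pixels), "extrinsics" (4x4, takes a point from camera to world coordinates); the wrist camera has in their place "hand_eye" (4x4, takes a point from camera to tool coordinates, whose origin is the TCP and whose axes are the flange's). Camera axes: x right, y up, looking along -z (the intrinsics and any distortion apply to the point x, -y, -z); pixel columns grow to the right and rows downward; lengths in m; the calibration is good to about 2 mm. A picture is of the moment at which its call begins: read the wrist's pose just before it. camera_params takes no time and is no camera call.
- sign_off(): hands the job in; it is judged then, once.
The state is a dict: "t": time; "q": joint angles; "qd": joint speeds; "tau": joint torques, N m; "tcp_pos": TCP position; "tool_rot": TCP orientation; "force": force on the tool from outside, world axes, zero at the start; "ft_torque": the same for the moment, N m; "finger_gap": opening from 0.0 (shut) to 1.0 (fully open); "gripper_force": force on a finger pad.
Only numpy, scipy, OpenCV 4.12 (cv2) and the standard library are available. Lean on these libraries where they do the work, as an engineer would, in place of code of your own. Each camera call takes 0.05 s, during which the arm holds its last target. There are 200 camera calls.

TASK

Close up the freshly filled bangle compartment of the jewellery showcase by sliding the clear lid fully over it, to its stop; that opens the bay next to it, where a bracelet bar longer than the opening lies. Tilt the bar, draw it out through the opening and finish while still holding it in the gripper, at rest, the whole bar at least 8 cm above the top of the showcase and touching nothing else. Leave the bangles in the compartment and the other goods on the counter where they are.

Things in the scene. Friction and masses are not known exactly. Their poses are not given: they have to be found in the camera images.
- case: Fixed wooden showcase with clear top, 141 wide (its x) x 396 long (its y) x 76 mm high. Origin: centre of its underside; z up; yaw varies within 0.3 rad. Walls 8 mm; inside 125 mm wide, y -190 to +190 mm. A fixed clear pane (z 68 to 76 mm) covers the top at y -198 to -120; the rest of the top is open except where the sliding lid stands.
- bay (a point): On the inner floor (8 mm above the counter) at case y = -54 mm: middle of the bay where the bar lies, y -190 to +82 mm, 60 mm high up to the underside of pane and lid. A divider (y +82 to +88 mm, 50 mm high) parts it from the bangle compartment, y +88 to +190 mm.
- pane (a joint): Sliding clear lid, 141 x 160 mm, 8 mm thick, level with the fixed pane (z 68 to 76 mm). Value: travel in m along case +y. At 0 it covers y -120 to +40 mm, over the bar's bay; at its stop, 0.145, it covers the bangle compartment (y +25 to +185 mm) and leaves an opening y -120 to +25 mm. Starts at 0 to 0.03, stays where left; takes about 1.5 N to slide plus slight damping.
- knob (a point): Middle of the sliding lid's upright round knob (dark wood, 22 mm diameter, 24 mm high, z 82 to 106 mm above the counter); this point lies at z 94 mm, midway along the lid and across it.
- bar: Bracelet bar, loose: rigid square cream rod 26 x 26 mm, 205 mm long (its y), dark wood ends, metal bracelets fixed round it near both ends; even mass, about 0.09 kg (varies). Origin: centre of its underside, z up. Starts flat on the bay floor, within 0.05 rad of the case's y, middle at case y -80 to -42 mm, x within 12 mm of the midline.
- bar_end_a (a point): Centre of the bar's end face at bar y = -102.5 mm, z = 13 mm (the end under the fixed pane).
- bar_end_b (a point): Centre of the bar's other end face, bar y = +102.5 mm, z = 13 mm.
- bangle_in1: Metal bangle, 68 mm across, 10 mm high, lying in the bangle compartment (lower of two). Origin: centre of its underside.
- bangle_in2: The like bangle lying on top of it.
- ring_box: Closed ring box, 55 x 50 x 43 mm, on the counter just beyond the case. Origin: centre of its underside. Bystander.
- bangle_out: Dark wooden bangle, 72 mm across, 12 mm high, on the counter just beyond the case. Bystander.
- bead_jar: Jar of beads, 52 mm across, 70 mm high, on the counter to one side of the case. Bystander.
- gift_box: Cardboard gift box, 90 x 70 x 35 mm, on the counter to the other side. Bystander.

How it is judged:
By the outcome, as a careful person would: the job done as asked, in the order asked, and still so for the second after the job is handed in, while the arm keeps its last pose, push and grip.
It also fails if it takes over 48 s, if anything falls off the work surface, if the arm or the gripper's body presses on something with over 40 N, if the wrist force passes 120 N, or if a joint passes its speed limit or range.

## Working session

There is one attempt and no reset: what is moved stays moved. The work goes in short steps, Python scripts to look and compute and a shell command to move; the robot and the scene stay as the last step left them, time stands still between calls to the robot, and variables do not carry over. Pictures are saved under pics/ and viewed, at most 10 in all, crops included, and the job is handed in when it is done.

```bash
ls; mkdir -p pics; python3 - <<'E'
from station import sense, snapshot, camera_params
import cv2, numpy as np
s=sense(); print({k:np.round(v,3).tolist() for k,v in s.items()})
for n in ("top","side"):
    im,d=snapshot(n); cv2.imwrite(f"pics/{n}0.png",im[:,:,::-1]); np.save(f"{n}0d.npy",d)
    p=camera_params(n); print(n,{k:np.round(v,4).tolist() if not isinstance(v,str) else v for k,v in p.items()})
print({k:np.round(v,4).tolist() for k,v in camera_params("wrist").items()})
E
```

```text
pics
{'t': 0.0, 'q': [-1.423, 0.528, 1.434, 0.0, 1.181, -0.179], 'qd': [0.001, 0.001, 0.001, -0.001, -0.001, -0.001], 'tau': [0.0, -44.235, -17.802, -0.0, 0.008, 0.0], 'tcp_pos': [0.201, -0.591, 0.23], 'tool_rot': [0.987, 0.163, 0.0, -0.001], 'force': [-0.207, 0.431, 0.222], 'ft_torque': [0.025, -0.007, -0.019], 'gripper_force': 0.0, 'finger_gap': 0.998}
top {'mtx': [[412.0573, 0.0, 316.068], [0.0, 412.0573, 194.2318], [0.0, 0.0, 1.0]], 'extrinsics': [[-0.0276, 0.9808, -0.1932, 0.4072], [-0.999, -0.0336, -0.028, -0.0205], [-0.0339, 0.1922, 0.9808, 1.1709], [0.0, 0.0, 0.0, 1.0]]}
side {'mtx': [[452.1423, 0.0, 315.2521], [0.0, 452.1423, 193.9596], [0.0, 0.0, 1.0]], 'extrinsics': [[0.9869, 0.1312, -0.094, 0.5023], [-0.1602, 0.726, -0.6688, -0.79], [-0.0195, 0.6751, 0.7375, 0.9529], [0.0, 0.0, 0.0, 1.0]]}
{'mtx': [[351.3427, 0.0, 318.9834], [0.0, 351.3427, 205.8424], [0.0, 0.0, 1.0]], 'hand_eye': [[0.0013, 0.9498, 0.3129, 0.0796], [1.0, -0.0012, -0.0005, 0.0], [-0.0001, 0.3129, -0.9498, -0.1435], [0.0, 0.0, 0.0, 1.0]]}
```

View pics/top0.png

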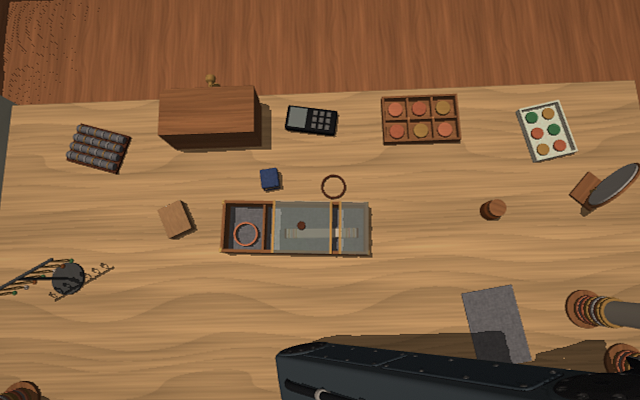

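View pics/side0.png

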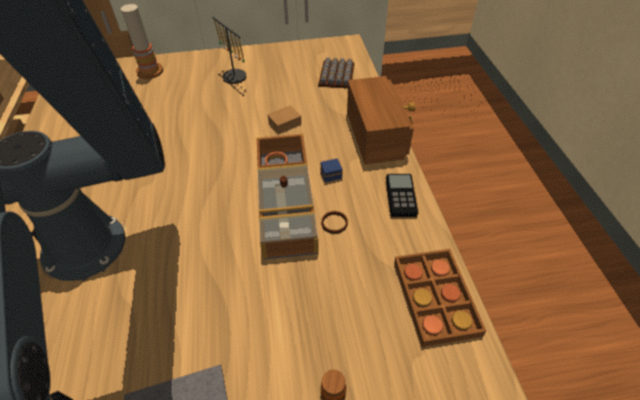

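The top view shows the case at cols 222–370, rows 200–256, with the bangle compartment on the left (world +y). The knob is at about (301,226) and the bar runs along row ~233. The side view agrees, with the knob at (284,181). Next I'll measure the case top with depth and colour.

```bash
cat > h.py <<'E'
import numpy as np, cv2
from scipy.spatial.transform import Rotation as R
from station import sense, snapshot, camera_params
def cam(n, s=None):
    p=camera_params(n); K=np.array(p["mtx"])
    if n!="wrist": return K,np.array(p["extrinsics"])
    T=np.eye(4); T[:3,:3]=R.from_quat(s["tool_rot"]).as_matrix(); T[:3,3]=s["tcp_pos"]
    return K,T@np.array(p["hand_eye"])
def rays(uv,K,E):
    uv=np.atleast_2d(np.array(uv,float))
    d=np.c_[(uv[:,0]-K[0,2])/K[0,0],-(uv[:,1]-K[1,2])/K[1,1],-np.ones(len(uv))]@E[:3,:3].T
    return E[:3,3],d
def onz(uv,z,K,E):
    o,d=rays(uv,K,E); return o+d*((z-o[2])/d[:,2])[:,None]
def tri(uv1,c1,uv2,c2):
    o1,d1=rays(uv1,*c1);o2,d2=rays(uv2,*c2);d1=d1[0];d2=d2[0]
    t=np.linalg.lstsq(np.c_[d1,-d2],o2-o1,rcond=None)[0]
    a,b=o1+t[0]*d1,o2+t[1]*d2; return (a+b)/2,np.linalg.norm(a-b)
E
python3 - <<'E'
from h import *
im=cv2.imread("pics/top0.png");d=np.load("top0d.npy");K,E=cam("top")
v,u=np.mgrid[190:266,212:382]
o,r=rays(np.c_[u.ravel(),v.ravel()],K,E)
P=o+r*d[190:266,212:382].ravel()[:,None]
Z=P[:,2].reshape(u.shape)
m=((Z>.06)&(Z<.09)).astype(np.uint8)
print(np.histogram(Z,bins=np.arange(-.01,.13,.01)))
cs,_=cv2.findContours(m,0,1);c=max(cs,key=cv2.contourArea).reshape(-1,2)+[212,190]
W=onz(c,.076,K,E)[:,:2].astype(np.float32)
print(cv2.minAreaRect(W*1000))
k=P[(P[:,2]>.09)&(P[:,2]<.12)];print("knob pts",len(k),k.mean(0) if len(k) else "", k.max(0) if len(k) else "")
print("knob dark tri",tri([301,225],cam("top"),[284,180],cam("side")))
cv2.imwrite("pics/crop1.png",cv2.resize(im[190:266,212:382],None,fx=4.5,fy=4.5,interpolation=cv2.INTER_CUBIC))
E
```

```text
(array([2649, 3684,  477,  239,  213,   99,  223,  518, 4639,   71,    2,
         52,    2,    0]), array([-0.01,  0.  ,  0.01,  0.02,  0.03,  0.04,  0.05,  0.06,  0.07,
        0.08,  0.09,  0.1 ,  0.11,  0.12,  0.13]))
((537.4016723632812, 71.73789978027344), (397.8672180175781, 142.08827209472656), 87.40457153320312)
knob pts 56 [0.5361325  0.05026186 0.10522835] [0.54751775 0.06181536 0.11066344]
knob dark tri (array([0.53810904, 0.05197495, 0.09543694]), np.float64(8.630667134968064e-05))
```

View pics/crop1.png

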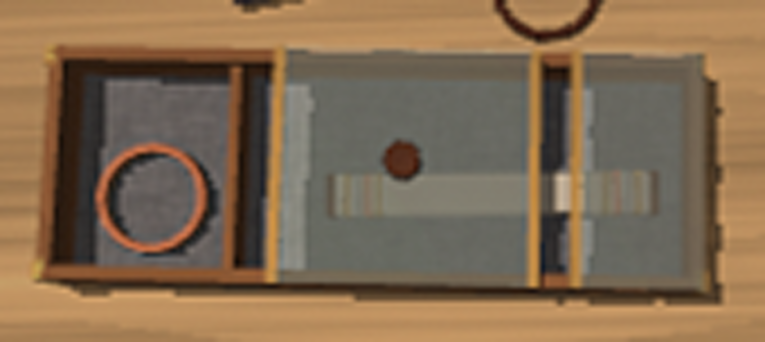

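The crop shows the lid's near edge at col ~278 and far edge at ~535. The knob is at (402,160), the fixed pane starts at ~577, and the bar spans cols 330–655 and rows 172–215. First I'll turn the tool to line up with the case (−68.6° ≈ −11.43 units) and close the fingers while I compute the coordinates.

```bash
cat >> h.py <<'E'
C0=np.array([.5374,.0717]); CA=np.deg2rad(87.4)   # case centre, direction of case +y (= wanted tool x)
def tocase(P):
    e=np.atleast_2d(P)[:,:2]-C0; cy=np.array([np.cos(CA),np.sin(CA)]); cx=np.array([cy[1],-cy[0]])
    return np.c_[e@cx,e@cy]*1000
def where():
    s=sense(); M=R.from_quat(s["tool_rot"]).as_matrix()
    print("t",round(s["t"],2),"tcp case xy mm",tocase(s["tcp_pos"]).round(1)[0],"z",round(s["tcp_pos"][2]*1000,1),
      "yaw err deg",round(np.degrees(np.arctan2(M[1,0],M[0,0])-CA),2),"F",np.round(s["force"],1),"gap",round(s["finger_gap"]*85.4,1),"grip",round(s["gripper_force"],1),"q",np.round(s["q"],2))
    return s
E
python3 -m handwheel '[[[0,0,0,-0.95],[0,0,0,-0.95],[0,0,0,-0.95],[0,0,0,-0.95],[0,0,0,-0.95],[0,0,0,-0.95],[0,0,0,-0.95],[0,0,0,-0.95],[0,0,0,-0.95],[0,0,0,-0.95],[0,0,0,-0.95],[0,0,0,-0.98]]]' 0 30
python3 - <<'E'
from h import *
c=cam("top"); where()
f=lambda u,v:[212+u/4.5,190+v/4.5]
print("bar b,a",tocase(onz([f(330,193),f(655,193)],.034,*c)))
print("lid edges/pane edge",tocase(onz([f(278,160),f(535,160),f(577,160)],.076,*c)))
print("knob top",tocase(onz([f(402,160)],.106,*c)))
E
```

```text
t: 1.6
tcp_pos: [0.2006, -0.5914, 0.2307]
tool_rot: [0.722, 0.692, 0.0, -0.001]
force: [0.8, 0.7, 0.2]
finger_gap: 0.0
gripper_force: 0.0
t 1.6 tcp case xy mm [-306.4 -677.7] z 230.7 yaw err deg 0.1 F [0.8 0.7 0.2] gap 0.0 grip 0.0 q [-1.42  0.53  1.43  0.    1.18 -1.38]
bar b,a [[ -13.6049269    27.73150848]
 [ -10.73961631 -171.7027289 ]]
lid edges/pane edge [[   1.45387373   54.76739545]
 [   3.5576323   -98.11880592]
 [   3.89955087 -122.96701385]]
knob top [[ -1.04412108 -21.34048411]]
```

```bash
python3 -m handwheel '[[[0.94,0.47,0,0],[0.94,0.47,0,0],[0.94,0.47,0,0],[0.94,0.47,0,0],[0.94,0.47,0,0],[0.94,0.47,0,0],[0.94,0.47,0,0],[0.94,0.47,0,0],[0.94,0.47,0,0],[0.94,0.47,0,0],[0.94,0.47,0,0],[0.94,0.47,0,0],[0.94,0.47,0,0],[0.94,0.47,0,0],[0.94,0.47,0,0],[0.94,0.47,0,0],[0.94,0.47,0,0],[0.94,0.47,0,0],[0.94,0.47,0,0],[0.94,0.47,0,0]]]' >/dev/null
python3 -m handwheel '[[[0.94,0.47,0,0],[0.94,0.47,0,0],[0.94,0.47,0,0],[0.94,0.47,0,0],[0.94,0.47,0.5,0],[0.94,0.47,0.9,0],[0,0,0.9,0],[0,0,0.9,0],[0,0,0.9,0],[0,0,0,0],[0,0,0,0]]]' >/dev/null
python3 -c "
from h import *
where()"
```

```text
t 5.47 tcp case xy mm [  0.6 -67.4] z 129.5 yaw err deg -0.08 F [-0.3 -0.4  0.2] gap 0.2 grip 0.0 q [-0.2   0.55  1.75 -0.    0.83 -0.15]
```

```bash
python3 -m handwheel '[[[0,0,0.8,0],[0,0,0.8,0],[0.5,0,0,0],[0.5,0,0,0],[0.5,0,0,0],[0.5,0,0,0],[0.5,0,0,0],[0.5,0,0,0],[0.5,0,0,0],[0.5,0,0,0],[0.5,0,0,0],[0.5,0,0,0],[0.5,0,0,0],[0.2,0,0,0],[0,0,0,0]]]' >/dev/null
python3 - <<'E'
from h import *
where()
s=sense();im,d=snapshot("wrist");cv2.imwrite("pics/w1.png",im[:,:,::-1])
E
```

```text
t 7.35 tcp case xy mm [-0.4 75.4] z 88.6 yaw err deg -0.07 F [0.4 0.4 0.1] gap -0.2 grip 0.0 q [0.07 0.65 1.71 0.   0.78 0.11]
```

View pics/w1.png

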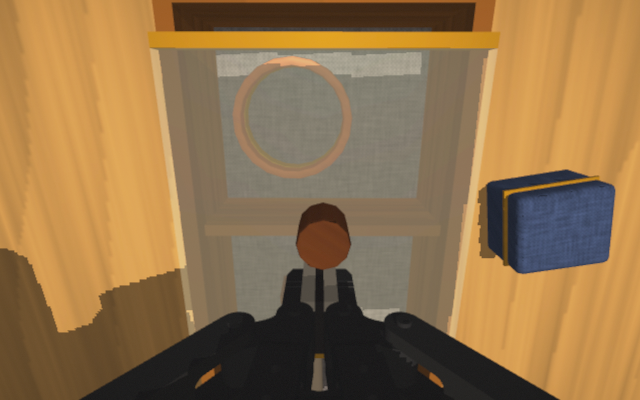

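The wrist view shows the lid partly over the compartment, its far edge at row ~40 with a gap still open beyond it, and the fingers behind the knob at (323,240). I'll keep pushing slowly.

```bash
W='from h import *
where()'; python3 -m handwheel '[[[0.15,0,0,0],[0.15,0,0,0],[0.1,0,0,0],[0,0,0,0]]]' >/dev/null; python3 -c "$W"
python3 -m handwheel '[[[0.1,0,0,0],[0.1,0,0,0],[0,0,0,0]]]' >/dev/null; python3 -c "$W"
```

```text
t 7.9 tcp case xy mm [-0.3 83.3] z 88.5 yaw err deg -0.02 F [-0.7 -6.   0.1] gap 0.4 grip 3.2 q [ 0.08  0.65  1.7  -0.    0.79  0.13]
t 8.28 tcp case xy mm [-0.3 83.6] z 88.6 yaw err deg 0.15 F [ -0.9 -22.4   2.7] gap 0.0 grip 11.1 q [ 0.09  0.65  1.7  -0.01  0.79  0.14]
```

Force has built to 22 N with no further travel, so the lid is at its stop. I'll back off, rise and look into the bay.

```bash
python3 -m handwheel '[[[-0.5,0,0,0],[-0.7,0,-0.3,0],[-0.8,0,-0.8,0],[-0.8,0,-0.9,0],[-0.8,0,-0.9,0],[-0.8,0,-0.9,0],[-0.6,0,-0.6,0],[0,0,0,0],[0,0,0,0]]]' 50 30 >/dev/null
python3 - <<'E'
from h import *
s=where();im,d=snapshot("wrist");cv2.imwrite("pics/w2.png",im[:,:,::-1]);np.save("w2d.npy",d)
np.savez("w2p.npz",*cam("wrist",s))
im,d=snapshot("top");cv2.imwrite("pics/t2.png",im[:,:,::-1])
E
```

```text
t 9.4 tcp case xy mm [ -0.3 -34.9] z 198.5 yaw err deg -0.1 F [-0.2  0.5  0.1] gap 49.9 grip 0.0 q [-0.14  0.45  1.69  0.    1.   -0.09]
```

View pics/w2.png

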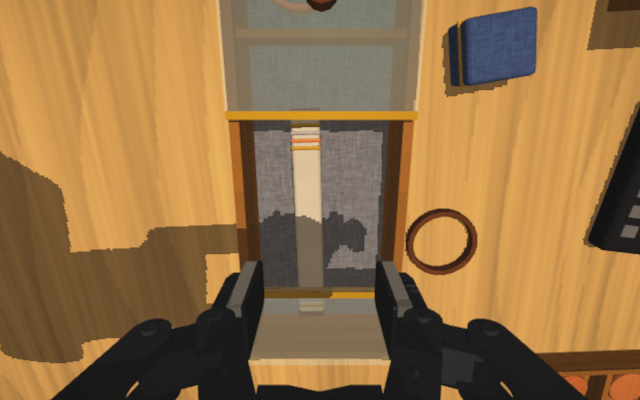

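The lid edge is at row ~115 and the bar runs from (306,110), just under the lid, down to (311,305). Its bracelets are at rows 125–150 and its sides at about cols 292–320. Now I'll measure the bar with a cream mask.

```bash
python3 - <<'E'
from h import *
im=cv2.imread("pics/w2.png").astype(int);z=np.load("w2p.npz");c=(z["arr_0"],z["arr_1"])
for r in (155,180,205,240,265,280):
    row=im[r,270:345];g=np.abs(np.diff(row.sum(1)));j=np.argsort(g)[::-1][:4]+270
    print(r,sorted(j.tolist()))
pts=[(292,160),(321,160),(306,109),(306,122),(306,150),(322,115),(322,294),(323,120),(240,200),(404,200)]
for p,h in zip(pts,[.034]*5+[.076]*3+[.076]*2): print(p,tocase(onz(p,h,*c)).round(1))
E
```

```text
155 [291, 292, 319, 320]
180 [291, 293, 319, 320]
205 [294, 295, 320, 321]
240 [295, 296, 321, 322]
265 [296, 322, 327, 328]
280 [297, 298, 322, 323]
(292, 160) [[-24.9 -13.6]]
(321, 160) [[  0.8 -13.6]]
(306, 109) [[-12.  30.]]
(306, 122) [[-12.1  19.2]]
(306, 150) [[-12.4  -4.8]]
(322, 115) [[ 1.3 27.8]]
(322, 294) [[   1.6 -123.1]]
(323, 120) [[ 2.  24.2]]
(240, 200) [[-63.6 -37.6]]
(404, 200) [[ 66.4 -37.6]]
```

Bar centre is at case x ≈ −12, end b at y ≈ +29, and the bracelets reach down to y ≈ −5. I'll grip at y ≈ −24.

```bash
python3 -m handwheel '[[[0.22,-0.23,0.5,0],[0.22,-0.23,0.9,0],[0,0,0.9,0],[0,0,0.9,0],[0,0,0.9,0],[0,0,0.9,0],[0,0,0.9,0],[0,0,0.7,0],[0,0,0.5,0],[0,0,0.3,0],[0,0,0,0],[0,0,0,0]]]' 50 30 >/dev/null
python3 -c "
from h import *
where()"
```

```text
t 11.0 tcp case xy mm [-12.9 -23.4] z 20.3 yaw err deg -0.04 F [-6.2  1.1 58.8] gap 50.2 grip 24.2 q [-0.12  0.74  1.82 -0.    0.58 -0.07]
```

Unexpected contact: 59 N upward at z 20. I'll back up at once and check.

```bash
python3 -m handwheel '[[[0,0,-0.5,0],[0,0,0,0]]]' >/dev/null
python3 - <<'E'
from h import *
s=where();im,d=snapshot("wrist");cv2.imwrite("pics/w3.png",im[:,:,::-1])
im2,_=snapshot("side");cv2.imwrite("pics/s3.png",im2[:,:,::-1])
a=cv2.resize(im[:,:,::-1],(480,300));b=cv2.resize(im2[110:260,220:360,::-1],None,fx=2,fy=2)
o=np.zeros((300,760,3),np.uint8);o[:,:480]=a;o[:,480:]=b;cv2.imwrite("pics/m3.png",o)
E
```

```text
t 11.25 tcp case xy mm [-10.8 -23.8] z 27.0 yaw err deg -0.07 F [ 0.3 -0.2 -0.7] gap 50.3 grip 0.0 q [-0.12  0.73  1.82  0.    0.59 -0.07]
```

View pics/m3.png

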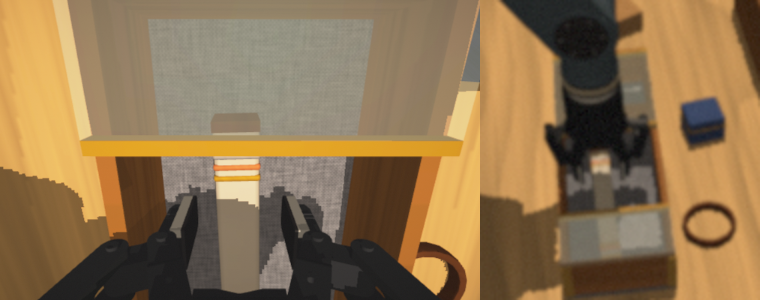

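The wrist view shows the fingers straddling the bar at col ~237 of the montage. The left outer knuckle at (110,250) reaches the left wall rim, and that was the contact. A narrower opening pulls the knuckles in, so I'll close to 36 mm and descend in small steps.

```bash
W='from h import *
where()'; python3 -m handwheel '[[[0,-0.05,0,0],[0,0,0,0],[0,0,0,0],[0,0,0.15,0],[0,0,0.1,0],[0,0,0,0]]]' 35 20 >/dev/null; python3 -c "$W"
```

```text
t 12.1 tcp case xy mm [-12.6 -24.2] z 19.8 yaw err deg -0.1 F [ 0.2 -0.2  1.3] gap 34.8 grip 0.0 q [-0.12  0.74  1.83  0.    0.57 -0.07]
```

```bash
W='from h import *
where()'; python3 -m handwheel '[[[0,0,0.1,0],[0,0,0,0]]]' >/dev/null; python3 -c "$W"
python3 -m handwheel '[[[0,0,0.06,0],[0,0,0,0]]]' >/dev/null; python3 -c "$W"
```

```text
t 12.35 tcp case xy mm [-11.6 -24.2] z 17.6 yaw err deg -0.1 F [ 0.5 -1.4 -1. ] gap 35.0 grip 0.0 q [-0.12  0.75  1.83  0.    0.57 -0.07]
t 12.6 tcp case xy mm [-11.2 -24.3] z 16.2 yaw err deg -0.11 F [ 2.4  0.2 -0.2] gap 34.7 grip 0.0 q [-0.12  0.75  1.83  0.    0.56 -0.07]
```

```bash
W='from h import *
where()'; python3 -m handwheel '[[[0,0,0,0],[0,0,0,0],[0,0,0,0]]]' 15 25 >/dev/null; python3 -c "$W"
python3 -m handwheel '[[[-0.15,0,0,0],[-0.15,0,0,0],[-0.15,0,0,0],[0,0,0,0]]]' >/dev/null; python3 -c "$W"
```

```text
t 12.97 tcp case xy mm [-12.7 -24.2] z 16.2 yaw err deg -0.09 F [0.2 0.5 2.9] gap 25.5 grip 25.7 q [-0.12  0.75  1.83 -0.    0.57 -0.07]
t 13.47 tcp case xy mm [-13.  -35.6] z 16.2 yaw err deg -0.12 F [0.7 1.  5.2] gap 25.4 grip 25.8 q [-0.14  0.75  1.83  0.    0.56 -0.1 ]
```

```bash
W='from h import *
where()'; python3 -m handwheel '[[[0,0,-0.25,0],[0,0,-0.25,0],[0,0,-0.25,0],[0,0,-0.25,0],[0,0,0,0]]]' >/dev/null; python3 -c "$W"
python3 - <<'E'
from h import *
im,_=snapshot("wrist");im2,_=snapshot("side")
a=cv2.resize(im[:,:,::-1],(480,300));b=cv2.resize(im2[110:260,220:360,::-1],None,fx=2,fy=2)
o=np.zeros((300,760,3),np.uint8);o[:,:480]=a;o[:,480:]=b;cv2.imwrite("pics/m4.png",o)
E
```

```text
t 14.1 tcp case xy mm [-12.1 -35.5] z 41.7 yaw err deg -0.09 F [-0.9  0.8 -1.1] gap 25.9 grip 25.2 q [-0.14  0.7   1.82 -0.    0.62 -0.1 ]
```

View pics/m4.png

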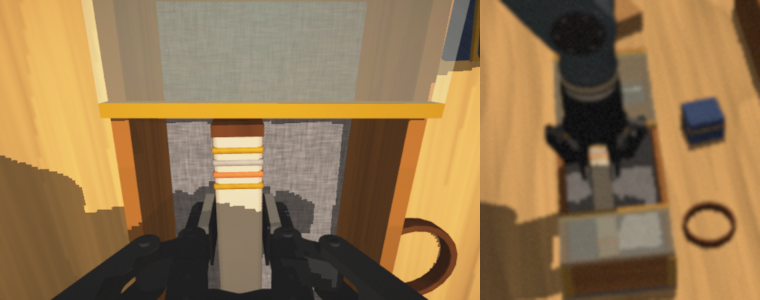

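The wrist view shows end b (row ~123, dark end cap) clear of the lid edge (rows 103–118), with the bar held between the fingers. I'll keep lifting and measure the tilt from depth.

```bash
cat > tilt.py <<'E'
from h import *
s=where();im,d=snapshot("wrist");K,E=cam("wrist",s)
v,u=np.mgrid[60:330:2,280:360:2];o,r=rays(np.c_[u.ravel(),v.ravel()],K,E)
P=o+r*d[60:330:2,280:360:2].ravel()[:,None];c=tocase(P);b=tocase(s["tcp_pos"])[0]
for y in range(-130,150,15):
    m=(abs(c[:,0]-b[0])<8)&(abs(c[:,1]-y)<5)
    if m.sum()>3: print(y,int(m.sum()),"z med",round(np.median(P[m,2])*1000,1),"max",round(P[m,2].max()*1000,1))
E
python3 tilt.py
python3 -m handwheel '[[[0,0,-0.25,0],[0,0,-0.25,0],[0,0,-0.25,0],[0,0,-0.25,0],[0,0,-0.2,0],[0,0,-0.2,0],[0,0,0,0]]]' >/dev/null; python3 tilt.py
```

```text
t 14.2 tcp case xy mm [-12.5 -35.4] z 41.2 yaw err deg -0.09 F [ 0.6 -1.  -0.1] gap 25.2 grip 25.2 q [-0.14  0.7   1.82 -0.    0.62 -0.1 ]
-55 28 z med 59.4 max 60.2
-40 194 z med 59.5 max 60.6
-25 218 z med 59.6 max 60.9
-10 246 z med 59.8 max 61.2
5 281 z med 59.8 max 61.6
20 202 z med 59.5 max 61.4
35 445 z med 76.9 max 78.5
50 416 z med 76.9 max 78.8
t 15.12 tcp case xy mm [-12.7 -35.3] z 76.4 yaw err deg -0.11 F [-1.1 -0.1 -2. ] gap 25.3 grip 25.0 q [-0.14  0.64  1.81  0.    0.69 -0.1 ]
-55 90 z med 88.6 max 90.1
-40 155 z med 92.7 max 95.0
-25 184 z med 97.2 max 99.4
-10 243 z med 101.9 max 104.4
5 297 z med 106.5 max 109.0
20 445 z med 99.8 max 110.8
35 260 z med 76.9 max 78.7
50 290 z med 76.9 max 78.9
```

The bar stayed level in the grip, then the pane edge tilted it to about 16.6°. I'll tilt it a bit more, then draw it out along its axis.

```bash
python3 -m handwheel '[[[0,0,-0.2,0],[0,0,-0.2,0],[0,0,0,0]]]' >/dev/null; python3 tilt.py
python3 -m handwheel '[[[0.3,0,-0.1,0],[0.4,0,-0.15,0],[0.4,0,-0.15,0],[0.3,0,-0.12,0],[0,0,0,0]]]' >/dev/null; python3 tilt.py
```

```text
t 15.55 tcp case xy mm [-12.5 -35.3] z 86.5 yaw err deg -0.11 F [-1.4  0.7 -1.6] gap 25.3 grip 24.9 q [-0.14  0.62  1.81  0.    0.72 -0.1 ]
-55 112 z med 95.8 max 98.5
-40 140 z med 101.7 max 104.5
-25 179 z med 108.3 max 111.0
-10 217 z med 114.7 max 117.2
5 280 z med 120.7 max 124.2
20 479 z med 112.4 max 124.0
35 227 z med 76.8 max 79.3
50 254 z med 76.8 max 79.1
t 16.23 tcp case xy mm [-12.2   0.4] z 99.4 yaw err deg -0.01 F [ 0.6 -0.4 -0.9] gap 25.5 grip 25.1 q [-0.07  0.6   1.78 -0.    0.76 -0.03]
-25 48 z med 107.4 max 108.8
-10 130 z med 112.7 max 115.1
5 160 z med 118.9 max 121.4
20 207 z med 125.2 max 127.6
35 272 z med 131.2 max 134.6
50 479 z med 134.6 max 138.6
65 191 z med 76.9 max 79.1
80 236 z med 77.0 max 242.9
95 72 z med 76.9 max 78.5
```

```bash
python3 -m handwheel '[[[0.4,0,-0.16,0],[0.4,0,-0.16,0],[0.4,0,-0.16,0],[0.4,0,-0.16,0],[0.4,0,-0.16,0],[0.2,0,-0.1,0],[0,0,0,0]]]' 15 40 >/dev/null; python3 tilt.py
```

```text
t 17.15 tcp case xy mm [-12.3  55. ] z 121.8 yaw err deg -0.05 F [ 0.3 -0.4 -1.7] gap 25.2 grip 46.0 q [ 0.03  0.58  1.74 -0.    0.83  0.08]
35 115 z med 130.8 max 133.0
50 138 z med 136.9 max 139.8
65 178 z med 143.1 max 145.9
80 232 z med 149.6 max 151.9
95 285 z med 155.6 max 159.0
110 633 z med 144.6 max 160.6
125 149 z med 76.8 max 78.8
140 193 z med 76.9 max 265.3
```

End a is now past the pane edge, so I'll lift straight up and check.

```bash
python3 -m handwheel '[[[0,0,-0.3,0],[0,0,-0.5,0],[0,0,-0.5,0],[0,0,-0.6,0],[0,0,-0.7,0],[0,0,-0.7,0],[0,0,-0.7,0],[0,0,-0.7,0],[0,0,-0.6,0],[0,0,-0.4,0],[0,0,-0.3,0],[0,0,0,0],[0,0,0,0],[0,0,0,0],[0,0,0,0]]]' >/dev/null; python3 tilt.py
python3 - <<'E'
from h import *
im2,_=snapshot("side");im,_=snapshot("top")
a=cv2.resize(im2[90:280,180:400,::-1],None,fx=1.8,fy=1.8);b=cv2.resize(im[150:340,200:400,::-1],None,fx=1.8,fy=1.8)
cv2.imwrite("pics/m5.png",np.hstack([a,b]))
E
```

```text
t 19.07 tcp case xy mm [-12.5  54.6] z 271.1 yaw err deg -0.1 F [ 0.7  0.2 -0.5] gap 25.3 grip 46.0 q [0.03 0.37 1.59 0.   1.18 0.08]
35 120 z med 280.4 max 282.8
50 141 z med 286.8 max 289.2
65 174 z med 292.8 max 295.4
80 240 z med 299.0 max 301.8
95 320 z med 304.9 max 307.9
110 505 z med 295.7 max 309.2
125 54 z med 76.7 max 79.2
140 54 z med 77.0 max 78.4
```

View pics/m5.png

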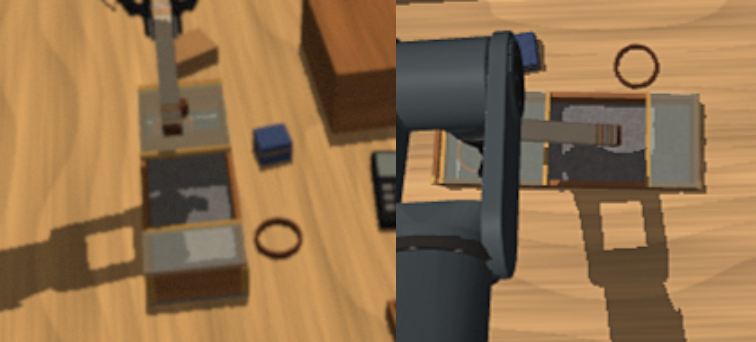

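The bar is out and tilted about 22°, with its low end at z ≈ 0.20. The bay is empty and the ring box and outside bangle look unmoved. Last check is the lid edge, then I hand in.

```bash
python3 - <<'E'
from h import *
from station import sign_off
print(tocase(onz([[200+(547-396)/1.8,150+165/1.8],[200+(649-396)/1.8,150+165/1.8]],.076,*cam("top"))).round(1))
s=sense();print(np.abs(s["qd"]).max())
print(sign_off())
E
```

```text
[[ -41.1   26.2]
 [ -38.9 -124.1]]
0.005280049779126585
the job is handed in; nothing more can be done
None
```

The job is handed in at about 19 s: the lid is shut to its stop and the bar is held still at about 22°, its lowest point roughly 12 cm above the case top. On the first descent the wrist read about 59 N, probably an outer finger joint on the wall rim; if that counts as the gripper's body, it breaks the 40 N limit.

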